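Tap four nail blanks home for heading

TASK

Four bright nail blanks stand proud in one of the two shuttle bars of the heading press: with closed fingertips, tap each one lightly straight down until its collar sits home on the bar, ready for heading. Take them in the order the press will take them, starting with the blank nearest the press and working outward to the far end. Do not pinch or lift anything, do not touch the bar of finished nails on the other side of the press, and leave the tools about the bench where they lie.

Things in the scene. Friction and masses are not known exactly. Their poses are not given: they have to be found in the camera images.
- press: cast-iron lever press, fixed. Origin on the bench under its ram; x to its back, y along its bed (640 mm long, 84 wide, top at 20 mm, rails to 30). Press proper over the middle of the bed: within 70 mm either side in y, from 45 mm in front of the origin to 170 behind, ram top 298 mm high; pinned lever slopes back, to 305 mm high, 245 behind the origin
- bar: shuttle bar with the four proud nail blanks: steel block 60 (x) x 170 (y) x 39 mm high over the bed, on one side or the other of the press, its middle 180 to 220 mm from the ram. Origin under its middle, axes as the press; top face 39 mm above its origin, 65 above the bench. Four holes 40 mm apart on its middle line. It floats on spring lifters: sinks 1 mm for 6 N, at most 6 mm, and rises again
- done_bar: the other, equal shuttle bar on the opposite side of the press, with four finished nails whose wide round low heads (23 mm across, 8 high) sit on its top face. Origin under its middle. Do not touch it
- blank_a_top (a point): middle of the flat top of nail blank a: bright iron, a round stub 13 mm across and 14 high on a collar 20 across and 4 thick over a square shank, upright in the hole at y = +60 mm of bar. The top is 18 mm above the underside of the collar: 83 mm above the bench when home
- blank_a (a joint): how far this blank has been pushed down, m: at 0 its collar stands 16 mm above the bar (at the start it stands 9 to 16 mm above), at 0.016 the collar sits on the bar (home). It slides straight down against about 3 N of friction and stays where it is left. Once home it can only sink with the bar on its springs
- blank_b_top (a point): middle of the flat top of nail blank b: bright iron, a round stub 13 mm across and 14 high on a collar 20 across and 4 thick over a square shank, upright in the hole at y = +20 mm of bar. The top is 18 mm above the underside of the collar: 83 mm above the bench when home
- blank_b (a joint): how far this blank has been pushed down, m: at 0 its collar stands 16 mm above the bar (at the start it stands 9 to 16 mm above), at 0.016 the collar sits on the bar (home). It slides straight down against about 3 N of friction and stays where it is left. Once home it can only sink with the bar on its springs
- blank_c_top (a point): middle of the flat top of nail blank c: bright iron, a round stub 13 mm across and 14 high on a collar 20 across and 4 thick over a square shank, upright in the hole at y = -20 mm of bar. The top is 18 mm above the underside of the collar: 83 mm above the bench when home
- blank_c (a joint): how far this blank has been pushed down, m: at 0 its collar stands 16 mm above the bar (at the start it stands 9 to 16 mm above), at 0.016 the collar sits on the bar (home). It slides straight down against about 3 N of friction and stays where it is left. Once home it can only sink with the bar on its springs
- blank_d_top (a point): middle of the flat top of nail blank d: bright iron, a round stub 13 mm across and 14 high on a collar 20 across and 4 thick over a square shank, upright in the hole at y = -60 mm of bar. The top is 18 mm above the underside of the collar: 83 mm above the bench when home
- blank_d (a joint): how far this blank has been pushed down, m: at 0 its collar stands 16 mm above the bar (at the start it stands 9 to 16 mm above), at 0.016 the collar sits on the bar (home). It slides straight down against about 3 N of friction and stays where it is left. Once home it can only sink with the bar on its springs
- washer: loose rusty square washer plate, 90 x 90 x 8 mm with a 30 mm square hole, lying flat; origin under its middle. Leave it
- punch: loose stubby punch lying on its side, ash handle 75 long and 28 thick, square steel nose; origin on the bench near the ferrule, nose along +x. Leave it
- die: loose round dished steel die, 54 across and 30 high; origin under its middle. Leave it
- hardie: loose bronze hardie (wedge) standing in an oak block 80 x 80 mm, 95 mm high in all; origin under its middle. Leave it
- tray: loose small wooden tray, 100 x 75 x 30 mm, of spare nail blanks lying down; origin under its middle. Leave it
- oilcan: loose copper oil can, 64 across and 125 mm high to the spout; origin under its middle. Leave it
- hammer: loose hand hammer lying down; origin on the bench under it, head towards +x. Leave it
- brush: loose bench brush lying down; origin on the bench under it. Leave it

How it is judged:
By the outcome, as a careful person would: the job done as asked, in the order asked, and still so for the second after the job is handed in, with the robot touching nothing.
It also fails if it takes over 48 s, if anything falls off the work surface, if the arm or the gripper's body presses on something with over 40 N, if the wrist force passes 120 N, or if a joint passes its speed limit or range.

ROBOT

A 6-joint arm with a two-finger parallel gripper is mounted at the origin on the work surface. World frame = base frame: x ahead of the robot, y to its left, z up, the work surface at z = 0. Lengths are in m, angles in rad, forces in N, time in s.
With the tool pointing down it reaches from about 0.3 to 0.875 m from the base axis. Payload 6.4 kg.
Tool frame: the origin (TCP) lies midway between the tips of the shut fingers; the grasp point (between the pads) lies ctrl.grip_depth behind it (ctrl.grip_depth is the distance from the TCP to the grasp point, in m); x points along the fingers, y is the direction in which the jaws open and shut, and the axes are right-handed (so a half turn about x gives the same grasp; the last joint's range is limited). The gripper opens to 85 mm and grips with 20 to 120 N. Pads are 22 mm wide; open, the fingers measure 114 mm over their backs; the gripper's body (76 mm by 85 mm) begins 54 mm behind the grasp point. The pads swing forward as they close: fully open they stand 13 mm farther back than shut.
Start: joints at [1.093, 0.181, 1.607, -0, 1.354, -0.206], TCP at [0.154, 0.554, 0.231] pointing down, gripper open.
Joint ranges: [-2.99, 2.99], [-0.89, 2.07], [0.3, 2.58], [-1.14, 4.28], [0, 2.63], [-3.12, 3.12]. Speed limits (rad/s): [2.57, 2.57, 3.01, 3.14, 3.14, 3.14].

INTERFACE

Orientations are given as a unit quaternion [w, x, y, z].
In Python, from bench import ctrl gives the robot as it stands.
- The arm moves only by the tool carry_out, never from a script. Its argument "motion" is one flat list of numbers, 7 for each row, row after row: the turn, a rotation vector about the tool's x, y, z in degrees, then the shift along the tool's x, y, z in m, then the gripper's target within -1 to 1 (shut at 1, half-way at 0, fully open at -1). A call has 1 to 10 rows; each row shifts and turns the pose as measured when the row begins, along the tool's axes as they then stand; what a row does not reach is not made up. A row lasts 1/10 s, in which the tool goes at most 50 mm and 8.59 degrees, less where a joint would pass 70% of its speed; a pose out of reach is approached as far as the arm can. A call with a gripper value outside its range is refused whole. The fingers move at their own pace and stop on an object; the grip force is fixed at half the most. Time passes only in rows, so rows that do not move let the fingers close. It gives the time, the measured TCP pose, the force and the opening at its end, in the units of the state.
- ctrl.get_obs(): the state, without advancing time (a new reading comes with each control period).
- ctrl.camera(name): name is "side" or "top"; returns the picture (400x640x3 uint8, blue, green, red); there is no depth.
- ctrl.camera_params(name): a dict with "mtx" (3x3 intrinsics, pixels), "k1" (the pictures are not rectified: a ray, as slopes to the right and down, at radius r is drawn at 1 + k1 r^2 times it, then the intrinsics apply), "pose" (4x4, takes a point from camera to world coordinates). Camera axes: x right, y down, z forward; pixel columns grow to the right and rows downward; lengths in m; the calibration is good to about 2 mm. A picture is of the moment at which its call begins. camera_params takes no time and is no camera call.
- ctrl.hand_in(): hands the job in, once; it reports no verdict.
Trained networks look in the newest picture that a camera, given by its name, has taken for a name from the list of things; names that differ only in an ending like _2 or _b are one class to them, and where a whole thing is asked for, a point or a joint stands for the part that bears it (a point fixed in the world has none). Each returns a list of dicts, best first, with "conf" (0 to 1); they miss things now and then, are a little off and sometimes report something else, mostly with a low value. They report only what shows in the picture. A call takes as long as a camera call.
- ctrl.boxes_of(camera, thing): "point" ([x, y, z] in m, in the coordinates of the camera as it stood for that picture, good to about 4 mm: the middle of the surface that is visible of it).
- ctrl.trace(camera, thing): "pixels" (400x640 bool, what is visible of it).
- ctrl.landmark_of(camera, thing): "point" ([x, y, z] in m, in the coordinates of the camera as it stood for that picture, good to about 4 mm: a listed point, or the origin of a listed thing).
The state is a dict: "time_s": time; "q": joint angles; "dq": joint speeds; "joint_efforts": joint torques, N m; "eef_pos": TCP position; "eef_rot": TCP orientation; "wrist_force": force on the tool from outside, world axes, zero at the start; "torque": the same for the moment, N m; "opening": opening from 0.0 (shut) to 1.0 (fully open).
Only numpy, scipy, OpenCV 4.12 (cv2) and the standard library are available. Lean on these libraries where they do the work, as an engineer would, in place of code of your own. Each camera call takes 0.05 s, during which the arm holds its last target. There are 200 camera calls.

## Working session

There is one attempt and no reset: what is moved stays moved. The work goes in short steps, Python scripts to look and compute and a tool call to move; the robot and the scene stay as the last step left them, time stands still between calls to the robot, and variables do not carry over. Pictures are saved under pics/ and viewed, about 8 in all and at most 12, crops included, and the job is handed in when it is done.

Besides the shell and the picture viewer there is one more tool, called after "Emit:" by a JSON object that holds its "method" and its "body". carry_out: Moves the arm, as the interface text tells. Its arguments: {"type":"object","properties":{"motion":{"type":"array"}},"required":["motion"]}

```bash
mkdir -p pics; cat > h.py <<'E'
from bench import ctrl
import numpy as np, cv2
def world(cam,p):
    T=np.array(ctrl.camera_params(cam)["pose"]); return (T@np.r_[p,1])[:3]
def proj(cam,P):
    c=ctrl.camera_params(cam); q=np.linalg.inv(np.array(c["pose"]))@np.r_[P,1]
    s=q[:2]/q[2]; s=s*(1+c["k1"]*(s@s)); return (np.array(c["mtx"])@np.r_[s,1])[:2]
def ray(cam,uv):
    c=ctrl.camera_params(cam); K=np.array(c["mtx"],float)
    s=cv2.undistortPoints(np.array([[uv]],float),K,np.array([c["k1"],0,0,0.]))[0,0]
    T=np.array(c["pose"]); return T[:3,3],T[:3,:3]@np.r_[s,1]
def at_z(cam,uv,z):
    o,d=ray(cam,uv); return o+d*(z-o[2])/d[2]
E
python3 - <<'E'
from h import *
print(ctrl.get_obs())
for c in("side","top"):
    cv2.imwrite(f"pics/{c}0.png",ctrl.camera(c)); print(c,ctrl.camera_params(c))
    for t in("press","bar","done_bar","blank_a_top","blank_b_top","blank_c_top","blank_d_top"):
        for r in ctrl.landmark_of(c,t): print(t,round(r["conf"],2),world(c,r["point"]).round(4),proj(c,world(c,r["point"])).round(0))
E
```

```text
{'time_s': 0.0, 'q': array([ 1.09269748e+00,  1.81564620e-01,  1.60801744e+00, -8.41406360e-06,
        1.35377145e+00, -2.06289705e-01]), 'dq': array([ 0.00047148,  0.00170981, -0.00212821,  0.00244522,  0.00039528,
        0.00097825]), 'joint_efforts': array([ 8.84040364e-04, -4.44853735e+01, -3.51351464e+01, -1.22953843e-04,
        8.64806701e-03, -1.27893642e-07]), 'eef_pos': array([0.15409396, 0.55339575, 0.23036632]), 'eef_rot': array([ 0.70038033,  0.09521538,  0.70079266, -0.09639025]), 'wrist_force': array([-0.64042808,  0.19957742,  1.10975521]), 'torque': array([-0.03183045,  0.03610979, -0.01939818]), 'opening': 0.9967926840452253}
side {'mtx': array([[382.3631684 ,   0.        , 318.2656346 ],
       [  0.        , 382.3631684 , 194.22889574],
       [  0.        ,   0.        ,   1.        ]]), 'k1': -0.02847430313897716, 'pose': array([[ 0.81425328, -0.40746972,  0.41347313,  0.21720532],
       [-0.58037731, -0.5866231 ,  0.5648323 , -0.48597777],
       [ 0.01240083, -0.69988697, -0.71414596,  0.71927455],
       [ 0.        ,  0.        ,  0.        ,  1.        ]
[... 778 characters left out ...]
2],
       [ 0.0057028 , -0.21394808, -0.97682839,  0.83472527],
       [ 0.        ,  0.        ,  0.        ,  1.        ]])}
press 0.67 [5.338e-01 2.700e-03 4.000e-04] [322. 229.]
bar 0.88 [0.53   0.1974 0.0272] [228. 218.]
done_bar 0.7 [ 0.5476 -0.1994  0.0203] [421. 232.]
blank_a_top 0.49 [0.5278 0.2513 0.0975] [191. 210.]
blank_a_top 0.49 [ 0.7702 -0.1954  0.0011] [423. 134.]
blank_a_top 0.36 [ 0.4359  0.0224 -0.0029] [308. 275.]
blank_b_top 0.71 [ 0.6413 -0.1308 -0.0009] [389. 187.]
blank_b_top 0.4 [0.5276 0.2156 0.1012] [209. 212.]
blank_c_top 0.42 [0.5332 0.1781 0.0958] [230. 212.]
blank_d_top 0.6 [0.5343 0.1334 0.0882] [254. 215.]
blank_d_top 0.27 [0.5302 0.2158 0.0995] [210. 211.]
```

```bash
python3 - <<'E'
import cv2
t=cv2.imread("pics/top0.png");cv2.imwrite("pics/t1.png",cv2.resize(t[60:360,80:560],(800,500)))
s=cv2.imread("pics/side0.png");cv2.imwrite("pics/s1.png",cv2.resize(s[60:360,130:610],(800,500)))
E
```

```text
(no output)
```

View pics/t1.png

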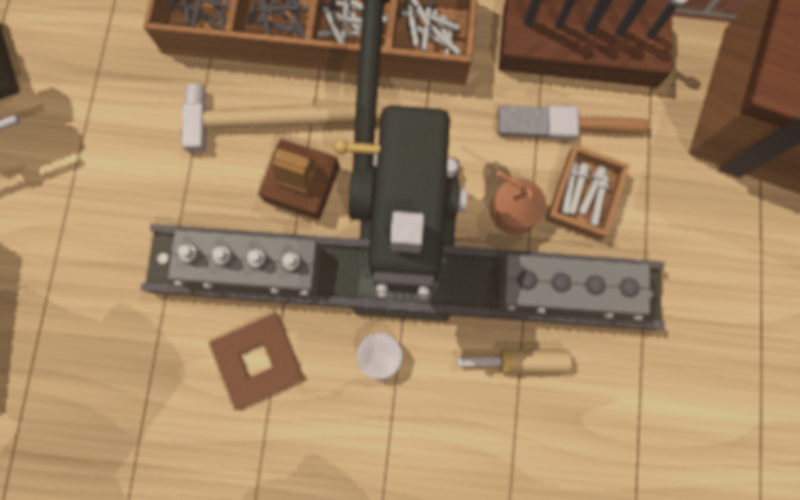

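View pics/s1.png

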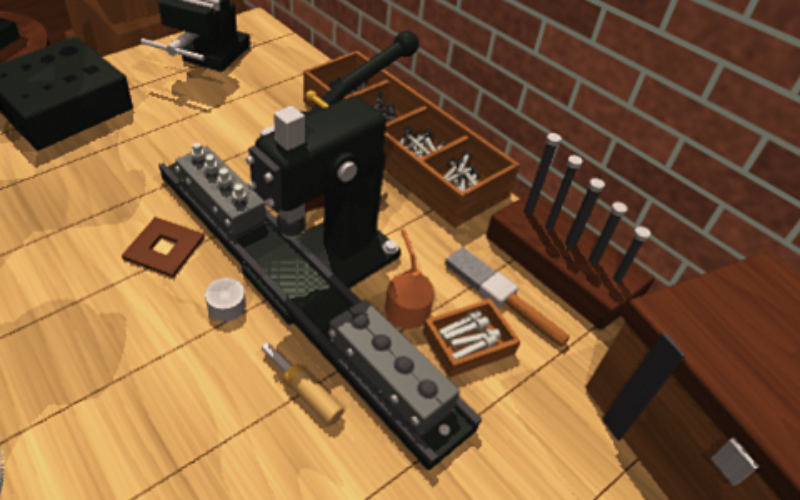

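The top view shows blanks a–d from left to right, at about (192,210), (213,212), (234,213) and (255,215) in full-frame pixels. They stand in the bar on the +y side, and d is nearest the press, so the order is d, c, b, a. The side view agrees and shows nothing standing on or next to that bar.

```bash
python3 - <<'E'
from h import *
from scipy.optimize import least_squares
from scipy.spatial.transform import Rotation as R
im={c:cv2.imread(f"pics/{c}0.png") for c in("top","side")}
# networks: bright stub traces -> pixel centroids, landmark pts
L={}
for c in("side","top"):
    for t in "abcd":
        for r in ctrl.landmark_of(c,f"blank_{t}_top"):
            p=world(c,r["point"])
            if p[2]>.07 and p[1]>.1: L.setdefault((c,t),p); break
off=dict(a=.06,b=.02,c=-.02,d=-.06)
px=dict(a=(192.2,210),b=(212.6,211.8),c=(233.6,213),d=(254.6,214.8))
def tops(v): 
    u=np.array([-np.sin(v[2]),np.cos(v[2])]); return {t:np.r_[v[:2]+off[t]*u,v[3+i]] for i,t in enumerate("abcd")}
def res(v):
    T=tops(v); r=[]
    for (c,t),p in L.items(): r+=list((T[t]-p)/.004)
    for t in px: r+=list((proj("top",T[t])-px[t])/1.5)
    for p in [(.5313,.1938),(.53,.1974)]: r+=list((v[:2]-p)/.004)
    d=np.array([.5461,-.1993]);u=v[:2]-d; r.append((np.arctan2(-u[0],u[1])-v[2])/.012)
    return np.array(r)
s=least_squares(res,[.53,.195,.04,.095,.095,.095,.095],loss="soft_l1")
print("cost",s.cost,"yaw deg",np.degrees(s.x[2]));T=tops(s.x)
for t in "abcd": print(t,T[t].round(4),proj("top",T[t]).round(1),proj("side",T[t]).round(1))
o=ctrl.get_obs();q=o["eef_rot"];print(R.from_quat(np.r_[q[1:],q[0]]).as_matrix().round(3), ctrl.grip_depth)
a=im["side"].copy();b=im["top"].copy()
for t in "abcd":
    for c,i in(("side",a),("top",b)):
        u=proj(c,T[t]).round().astype(int); i[u[1],u[0]]=(0,0,255)
cv2.imwrite("pics/chk.png",np.vstack([cv2.resize(a[130:190,225:295],(560,280),interpolation=0),cv2.resize(b[190:235,175:275],(560,280),interpolation=0)]))
E
```

```text
cost 6.911292865205187 yaw deg 2.5104765284611883
a [0.5279 0.2537 0.0958] [190.3 210.2] [247.4 146.4]
b [0.5296 0.2138 0.0985] [210.9 211.4] [255.3 153.5]
c [0.5314 0.1738 0.0963] [232.3 213.1] [263.9 162.3]
d [0.5331 0.1339 0.0898] [254.  215.2] [273. 173.]
[[ 0.     0.268  0.963]
 [ 0.     0.963 -0.268]
 [-1.     0.     0.   ]] 0.0187
```

View pics/chk.png

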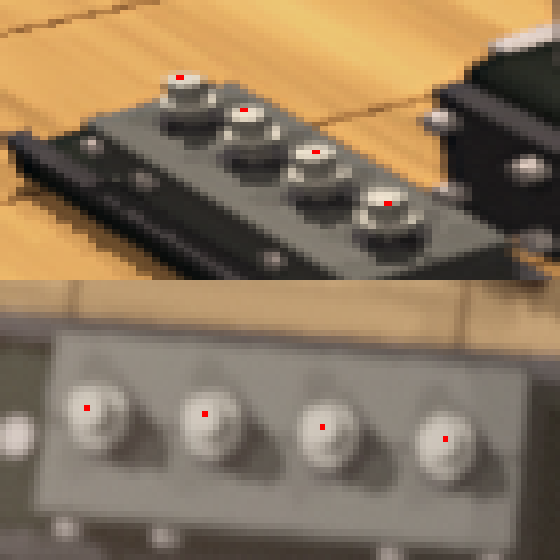

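The fit agrees with both pictures to about 1 px; the true tops may lie about 1.5 mm further towards −y. I'll shut the fingers, line the tool up with the bar and go towards d.

Emit:
{"method": "carry_out", "body": {"motion": [-6,0,0,0,0,0,1,-6,0,0,0,0,0,1,-6,0,0,0,0,0,1,0,0,0,0,-0.031,0.0257,1,0,0,0,0,-0.031,0.0257,1,0,0,0,0,-0.031,0.0257,1,0,0,0,0,-0.031,0.0257,1,0,0,0,0,-0.031,0.0257,1,0,0,0,0,-0.031,0.0257,1,0,0,0,0,-0.031,0.0257,1]}}

```text
time_s: 2.2
eef_pos: [0.3493, 0.3443, 0.2316]
eef_rot: [0.707, -0.022, 0.706, 0.024]
wrist_force: [0.8, 0.2, 0.7]
opening: -0.002
```

Emit:
{"method": "carry_out", "body": {"motion": [0,0,0,0,-0.031,0.024,1,0,0,0,0,-0.031,0.024,1,0,0,0,0,-0.031,0.024,1,0,0,0,0,-0.031,0.024,1,0,0,0,0,-0.031,0.024,1,0,0,0,0,-0.031,0.024,1,0,0,0,0,-0.031,0.024,1,0,0,0,0,0,0,1,0,0,0,0,0,0,1]}}

```text
time_s: 3.1
eef_pos: [0.5411, 0.1245, 0.2329]
eef_rot: [0.709, -0.02, 0.705, 0.022]
wrist_force: [0.3, 0.5, -0.9]
opening: 0.001
```

Emit:
{"method": "carry_out", "body": {"motion": [1,0,0,0,0.009,-0.0075,1,0,0,0,0.025,0,0,1,0,0,0,0.025,0,0,1,0,0,0,0.025,0,0,1,0,0,0,0.02,0,0,1,0,0,0,0,0,0,1,0,0,0,0,0,0,1]}}

```text
time_s: 3.8
eef_pos: [0.5303, 0.1401, 0.1372]
eef_rot: [0.71, -0.015, 0.704, 0.019]
wrist_force: [0.1, -0.5, 0.1]
opening: 0.003
```

```bash
python3 - <<'E'
from h import *
s=ctrl.camera("side");t=ctrl.camera("top");p=ctrl.get_obs()["eef_pos"];print(p,proj("side",p),proj("top",p))
cv2.imwrite("pics/c1.png",np.hstack([cv2.resize(s[90:210,215:335],(400,400)),cv2.resize(t[140:260,170:290],(400,400))]))
E
```

```text
[0.53072183 0.13989141 0.13771993] [269.28805184 156.85880746] [246.2111342  211.45980767]
```

View pics/c1.png

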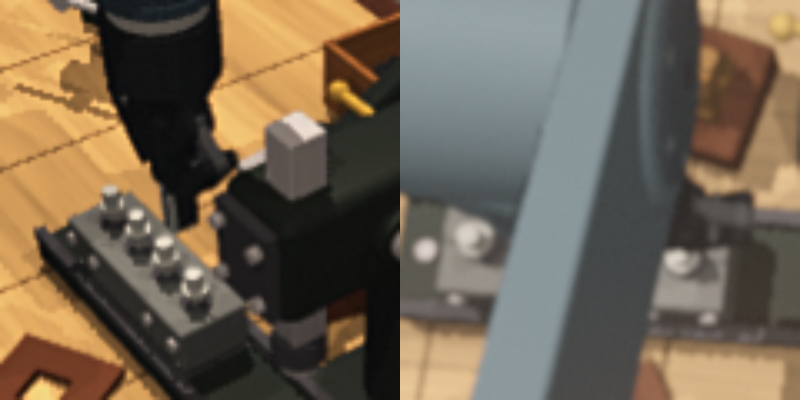

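The side view shows the fingertip at about (269,157), where the state puts it, above and 7 mm outboard of d and clear of the press. I'll correct that and come lower.

Emit:
{"method": "carry_out", "body": {"motion": [0,0,0,0,-0.007,0.002,1,0,0,0,0,0,0,1,0,0,0,0.01,0,0,1,0,0,0,0.01,0,0,1,0,0,0,0.01,0,0,1,0,0,0,0,0,0,1,0,0,0,0,0,0,1]}}

```text
time_s: 4.6
eef_pos: [0.5356, 0.1324, 0.1081]
eef_rot: [0.712, -0.015, 0.702, 0.018]
wrist_force: [0.3, -0.4, -0.1]
opening: 0.001
```

Emit:
{"method": "carry_out", "body": {"motion": [0,0.8,0,0,0,-0.0025,1,0,0,0,0,0,0,1,0,0,0,0.005,0,0,1,0,0,0,0.005,0,0,1,0,0,0,0,0,0,1]}}

```text
time_s: 5.1
eef_pos: [0.5332, 0.1325, 0.0976]
eef_rot: [0.707, -0.015, 0.707, 0.018]
wrist_force: [0.2, 0.3, 0.0]
opening: -0.003
```

Emit:
{"method": "carry_out", "body": {"motion": [0,0,0,0.003,0,0,1,0,0,0,0.003,0,0,1,0,0,0,0.003,0,0,1]}}

```text
time_s: 5.4
eef_pos: [0.5334, 0.1326, 0.0886]
eef_rot: [0.707, -0.015, 0.707, 0.018]
wrist_force: [-1.7, -0.2, 2.2]
opening: 0.0
```

Emit:
{"method": "carry_out", "body": {"motion": [0,0,0,0.003,0,0,1]}}

```text
time_s: 5.5
eef_pos: [0.5334, 0.1326, 0.0856]
eef_rot: [0.707, -0.015, 0.707, 0.018]
wrist_force: [-2.5, -0.2, 2.5]
opening: 0.001
```

Emit:
{"method": "carry_out", "body": {"motion": [0,0,0,0.002,0,0,1]}}

```text
time_s: 5.6
eef_pos: [0.5334, 0.1325, 0.0834]
eef_rot: [0.707, -0.015, 0.706, 0.018]
wrist_force: [-1.5, -0.3, 2.5]
opening: -0.002
```

In contact: about 2.5 N of sliding friction.

Emit:
{"method": "carry_out", "body": {"motion": [0,0,0,0.001,0,0,1,0,0,0,0,0,0,1]}}

```text
time_s: 5.8
eef_pos: [0.5334, 0.1325, 0.0823]
eef_rot: [0.707, -0.015, 0.707, 0.018]
wrist_force: [-2.5, -0.7, 3.6]
opening: 0.003
```

Emit:
{"method": "carry_out", "body": {"motion": [0,0,0,0.001,0,0,1,0,0,0,0,0,0,1]}}

```text
time_s: 6.0
eef_pos: [0.5334, 0.1326, 0.0821]
eef_rot: [0.707, -0.015, 0.707, 0.018]
wrist_force: [-3.4, -0.2, 5.5]
opening: 0.001
```

Emit:
{"method": "carry_out", "body": {"motion": [0,0,0,0.001,0,0,1,0,0,0,0,0,0,1]}}

```text
time_s: 6.2
eef_pos: [0.5334, 0.1325, 0.0821]
eef_rot: [0.707, -0.016, 0.707, 0.018]
wrist_force: [-1.5, -0.6, 4.9]
opening: -0.0
```

Emit:
{"method": "carry_out", "body": {"motion": [0,0,0,0.002,0,0,1]}}

```text
time_s: 6.3
eef_pos: [0.5335, 0.1326, 0.081]
eef_rot: [0.707, -0.016, 0.707, 0.018]
wrist_force: [-5.8, -0.5, 13.5]
opening: 0.0
```

Home: 13.5 N at about 2 mm of bar sink, which matches the springs. Next I lift and go to c.

Emit:
{"method": "carry_out", "body": {"motion": [0,0,0,-0.01,0,0,1,0,0,0,-0.015,0,0,1,0,0,0,-0.01,0,0,1,0,0,0,0,0.02,0,1,0,0,0,0,0.02,0,1,0,0,0,0,0,0,1,0,0,0,0,0,0,1]}}

```text
time_s: 7.0
eef_pos: [0.5341, 0.1731, 0.1229]
eef_rot: [0.71, -0.015, 0.704, 0.018]
wrist_force: [0.9, -0.5, -0.8]
opening: -0.001
```

Emit:
{"method": "carry_out", "body": {"motion": [0,0.5,0,0,0,-0.0028,1,0,0,0,0.008,0,0,1,0,0,0,0.008,0,0,1,0,0,0,0,0,0,1]}}

```text
time_s: 7.4
eef_pos: [0.5312, 0.171, 0.1058]
eef_rot: [0.706, -0.015, 0.708, 0.017]
wrist_force: [-1.4, -0.1, 0.3]
opening: 0.001
```

```bash
python3 - <<'E'
from h import *
s=ctrl.camera("side");p=ctrl.get_obs()["eef_pos"];print(p,proj("side",p))
cv2.imwrite("pics/c2.png",cv2.resize(s[100:200,215:315],(700,600)))
E
```

```text
[0.531418   0.17104308 0.1062657 ] [264.11004052 159.87369704]
```

View pics/c2.png

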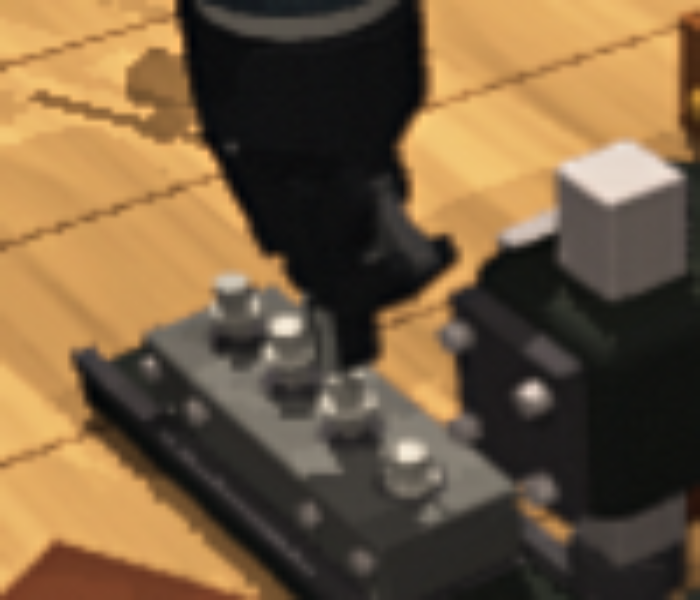

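d's collar now sits on the bar, at about (408,470) in the crop, and the fingertips hang directly over c, at about (350,385).

Emit:
{"method": "carry_out", "body": {"motion": [0,0,0,0.003,0.001,0,1,0,0,0,0.003,0,0,1,0,0,0,0.003,0,0,1,0,0,0,0.003,0,0,1]}}

```text
time_s: 7.85
eef_pos: [0.5317, 0.1718, 0.0936]
eef_rot: [0.706, -0.015, 0.707, 0.017]
wrist_force: [-1.4, -0.4, 3.7]
opening: -0.003
```

Emit:
{"method": "carry_out", "body": {"motion": [0,0,0,0.003,0,0,1,0,0,0,0.003,0,0,1,0,0,0,0.003,0,0,1]}}

```text
time_s: 8.15
eef_pos: [0.5317, 0.1718, 0.0845]
eef_rot: [0.707, -0.015, 0.707, 0.017]
wrist_force: [-1.4, -0.4, 3.1]
opening: 0.001
```

Emit:
{"method": "carry_out", "body": {"motion": [0,0,0,0.002,0,0,1,0,0,0,0.002,0,0,1]}}

```text
time_s: 8.35
eef_pos: [0.5318, 0.1718, 0.0808]
eef_rot: [0.706, -0.015, 0.707, 0.017]
wrist_force: [-5.3, -1.2, 13.7]
opening: 0.002
```

Emit:
{"method": "carry_out", "body": {"motion": [0,0,0,0.002,0,0,1]}}

```text
time_s: 8.45
eef_pos: [0.5319, 0.1719, 0.08]
eef_rot: [0.706, -0.015, 0.707, 0.017]
wrist_force: [-8.7, -2.6, 17.7]
opening: -0.004
```

c is home (17.7 N at 3 mm of sink). On to b, aiming at (0.5296, 0.2125).

Emit:
{"method": "carry_out", "body": {"motion": [0,0,0,-0.01,0,0,1,0,0,0,-0.015,0,0,1,0,0,0,-0.01,0,0,1,0,0,0,0,0.02,0,1,0,0,0,0,0.02,0,1,0,0,0,0,0,0,1,0,0,0,0,0,0,1]}}

```text
time_s: 9.15
eef_pos: [0.5324, 0.2127, 0.1209]
eef_rot: [0.708, -0.015, 0.705, 0.017]
wrist_force: [0.5, 0.7, -0.4]
opening: -0.001
```

Emit:
{"method": "carry_out", "body": {"motion": [0,0.3,0,0,0.001,-0.0028,1,0,0,0,0.008,0,0,1,0,0,0,0.006,0,0,1,0,0,0,0,0,0,1]}}

```text
time_s: 9.55
eef_pos: [0.5293, 0.2117, 0.1057]
eef_rot: [0.706, -0.014, 0.708, 0.016]
wrist_force: [-0.3, 0.3, 0.8]
opening: -0.001
```

Emit:
{"method": "carry_out", "body": {"motion": [0,0,0,0.003,0,0,1,0,0,0,0.003,0,0,1,0,0,0,0.003,0,0,1,0,0,0,0.003,0,0,1]}}

```text
time_s: 9.95
eef_pos: [0.5293, 0.2112, 0.0927]
eef_rot: [0.706, -0.014, 0.708, 0.016]
wrist_force: [-1.1, -0.8, 3.1]
opening: 0.001
```

Emit:
{"method": "carry_out", "body": {"motion": [0,0,0,0.003,0,0,1,0,0,0,0.003,0,0,1,0,0,0,0.003,0,0,1]}}

```text
time_s: 10.25
eef_pos: [0.5293, 0.2112, 0.0835]
eef_rot: [0.706, -0.014, 0.708, 0.016]
wrist_force: [-1.9, -0.7, 3.3]
opening: 0.001
```

Emit:
{"method": "carry_out", "body": {"motion": [0,0,0,0.002,0,0,1,0,0,0,0.002,0,0,1]}}

```text
time_s: 10.45
eef_pos: [0.5294, 0.2112, 0.0804]
eef_rot: [0.706, -0.014, 0.708, 0.016]
wrist_force: [-5.7, -2.3, 17.6]
opening: 0.002
```

b is home (17.6 N). On to a, aiming at (0.5279, 0.252).

Emit:
{"method": "carry_out", "body": {"motion": [0,0,0,-0.01,0,0,1,0,0,0,-0.015,0,0,1,0,0,0,-0.01,0,0,1,0,0,0,0,0.02,0,1,0,0,0,0,0.02,0,1,0,0,0,0,0,0,1,0,0,0,0,0,0,1]}}

```text
time_s: 11.15
eef_pos: [0.5301, 0.2522, 0.1216]
eef_rot: [0.708, -0.014, 0.706, 0.016]
wrist_force: [-0.0, 0.1, 0.1]
opening: -0.003
```

Emit:
{"method": "carry_out", "body": {"motion": [0,0.2,0,0,0.001,-0.0023,1,0,0,0,0.008,0,0,1,0,0,0,0.006,0,0,1,0,0,0,0,0,0,1]}}

```text
time_s: 11.55
eef_pos: [0.5276, 0.2512, 0.1066]
eef_rot: [0.707, -0.013, 0.707, 0.015]
wrist_force: [-1.1, 0.2, 0.5]
opening: -0.001
```

Emit:
{"method": "carry_out", "body": {"motion": [0,0,0,0.003,0,0,1,0,0,0,0.003,0,0,1,0,0,0,0.003,0,0,1,0,0,0,0.003,0,0,1]}}

```text
time_s: 11.95
eef_pos: [0.5277, 0.2505, 0.0933]
eef_rot: [0.707, -0.013, 0.707, 0.015]
wrist_force: [-0.8, -0.5, 2.4]
opening: 0.0
```

Emit:
{"method": "carry_out", "body": {"motion": [0,0,0,0.003,0,0,1,0,0,0,0.003,0,0,1,0,0,0,0.003,0,0,1]}}

```text
time_s: 12.25
eef_pos: [0.5277, 0.2506, 0.0841]
eef_rot: [0.707, -0.013, 0.707, 0.015]
wrist_force: [-1.7, -0.3, 3.6]
opening: 0.002
```

Emit:
{"method": "carry_out", "body": {"motion": [0,0,0,0.002,0,0,1,0,0,0,0.002,0,0,1]}}

```text
time_s: 12.45
eef_pos: [0.5278, 0.2507, 0.0808]
eef_rot: [0.707, -0.013, 0.707, 0.015]
wrist_force: [-5.3, -2.4, 13.7]
opening: -0.0
```

a is home (13.7 N). I'll lift and back off to the left, then check.

Emit:
{"method": "carry_out", "body": {"motion": [0,0,0,-0.01,0,0,1,0,0,0,-0.02,0,0,1,0,0,0,-0.03,0,0,1,0,0,0,-0.03,0,0,1,0,0,0,-0.03,0.02,-0.01,1,0,0,0,0,0.03,-0.025,1,0,0,0,0,0.03,-0.025,1,0,0,0,0,0.03,-0.025,1,0,0,0,0,0.03,-0.025,1,0,0,0,0,0.03,-0.025,1]}}

```text
time_s: 13.45
eef_pos: [0.3879, 0.4183, 0.2104]
eef_rot: [0.71, -0.008, 0.704, 0.013]
wrist_force: [0.0, -0.1, -0.3]
opening: -0.001
```

Emit:
{"method": "carry_out", "body": {"motion": [0,0,0,0,0.03,-0.025,1,0,0,0,0,0.03,-0.025,1,0,0,0,0,0.03,-0.025,1,0,0,0,0,0,0,1,0,0,0,0,0,0,1]}}

```text
time_s: 13.95
eef_pos: [0.3029, 0.5135, 0.2129]
eef_rot: [0.711, -0.009, 0.703, 0.017]
wrist_force: [-0.0, -0.7, -0.0]
opening: -0.004
```

```bash
python3 - <<'E'
from h import *
s=ctrl.camera("side");t=ctrl.camera("top");o=ctrl.get_obs();print(o["eef_pos"],o["wrist_force"])
for c in("side","top"):
    for k in "abcd":
        for r in ctrl.landmark_of(c,f"blank_{k}_top"):
            p=world(c,r["point"])
            if p[2]>.07 and p[1]>.1: print(c,k,p.round(4)); break
for c,i in(("side",s),("top",t)):
    d=cv2.absdiff(i,cv2.imread(f"pics/{c}0.png")).max(2)>50; print(c,d.sum())
cv2.imwrite("pics/f.png",np.vstack([cv2.resize(s[110:200,215:335],(700,300)),cv2.resize(t[60:360,80:560],(700,290))]))
E
```

```text
[0.30367841 0.5128163  0.2128585 ] [-0.89720146 -0.76987097 -0.53021796]
side a [0.5252 0.252  0.0856]
side b [0.5233 0.2207 0.0835]
side c [0.5315 0.1747 0.0853]
top a [0.5304 0.248  0.0836]
top b [0.5351 0.1763 0.0808]
top c [0.5339 0.1762 0.0792]
top d [0.5346 0.1347 0.0779]
side 7945
top 3320
```

View pics/f.png

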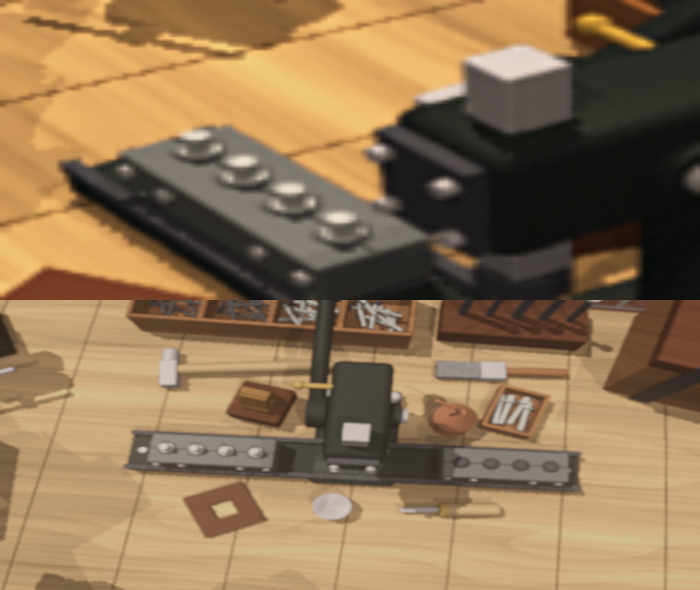

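All four collars sit flat on the bar, at (198,145), (243,172), (292,198) and (342,228) in the crop. The tools, the press and the finished bar look as they did at the start. I'll hand it in.

```bash
python3 -c "
from bench import ctrl
print(ctrl.hand_in())"
```

```text
the job is handed in; nothing more can be done
None
```

All four blanks are home on the bar. I tapped them down with shut fingertips in the order d, c, b, a, from the press outward, and handed the job in at about 14 s.

- **Force:** each blank slid at about 2–4 N. It then rose to 14–18 N while the bar sank 2–3 mm on its springs, so every collar was seated.
- **Final pictures:** all four collars sit flat on the bar. The finished bar and the tools look unmoved, and the arm was clear of everything.
- **Network checks:** the tops it reported came out at 78–86 mm against a nominal 83 mm, within its error. It missed d in the side view, and in the top view it reported c's position when asked for b. The picture and the forces settled both.
- **Failed check:** a before/after picture difference told me nothing, because many pixels changed, probably from the arm and its shadow. That the tools did not move therefore rests on looking at the pictures.

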